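# Swap four vessels onto their own drip trays

### The job

The vessels on the four white drip trays were put back on the wrong ones: the two screw-cap bottles belong on the round trays, the spirit lamp and the specimen cup on the square trays, and of each pair the larger one on the larger tray. Put each of the four upright in the middle of its own tray, using the empty black mat to park one while you swap; never tip any of them over and leave the glass beaker where it stands.

Things in the scene. Friction and masses are not known exactly. Their poses are not given: they have to be found in the camera images.
- tall_bottle_mid (a point): Loose, stands upright on a tray at the start; this point is on its axis, half-way up, z up. Larger screw-cap bottle, 138 mm high, body 64 mm diameter up to 86 mm, neck 32 mm diameter, screw cap 40 mm diameter from 116 to 138 mm above its foot, easy to grip by (the cap does not turn). About 0.3 kg. Starts on one of the square trays, belongs on the large round tray.
- short_bottle_mid (a point): Loose, stands upright on a tray at the start; this point is on its axis, half-way up, z up. Smaller, amber-brown screw-cap bottle, 104 mm high, body 45 mm diameter up to 61 mm, screw cap 40 mm diameter from 82 to 104 mm above its foot, easy to grip by (the cap does not turn). About 0.12 kg. Starts on one of the square trays, belongs on the small round tray.
- lamp_mid (a point): Loose, stands upright on a tray at the start; this point is on its axis, half-way up, z up. Unlit steel spirit lamp, 84 mm high: squat round body 58 mm diameter up to 50 mm, above it a upright snuffer cap (fixed on) that tapers from 29 mm diameter at 46 mm to 19 mm at 80 mm above the foot; grip it by this cap about 70 mm above the foot. About 0.16 kg. Starts on one of the round trays, belongs on the large square tray.
- cup_mid (a point): Loose, stands upright on a tray at the start; this point is on its axis, half-way up, z up. White specimen cup, 58 mm high, body 32 mm diameter, ribbed screw cap 38 mm diameter from 42 to 57 mm above its foot, easy to grip by (the cap does not turn). About 0.05 kg. Starts on one of the round trays, belongs on the small square tray.
- round_large: Large round drip tray, 116 mm outside diameter. Fixed to the bench, origin at the centre of its underside on the bench top, z up. White plastic: flat floor 3 mm above the bench, a lip 3 mm thick standing 7 mm above the bench all round.
- round_small: Small round drip tray, 84 mm outside diameter. Fixed to the bench, origin at the centre of its underside on the bench top, z up. White plastic: flat floor 3 mm above the bench, a lip 3 mm thick standing 7 mm above the bench all round.
- square_large: Large square drip tray, 110 x 110 mm outside. Fixed to the bench, origin at the centre of its underside on the bench top, z up. White plastic: flat floor 3 mm above the bench, a lip 3 mm thick standing 7 mm above the bench all round.
- square_small: Small square drip tray, 84 x 84 mm outside. Fixed to the bench, origin at the centre of its underside on the bench top, z up. White plastic: flat floor 3 mm above the bench, a lip 3 mm thick standing 7 mm above the bench all round.
- spare_mat: Empty flat black rubber mat, 85 x 115 mm, 3 mm thick, fixed to the bench; a free spot for parking. Origin at the centre of its underside on the bench top; its own x axis is the short side.
- glass_beaker_mid (a point): Bystander: clear glass beaker, 46 mm diameter, 58 mm high, loose on the bench beyond the trays; this point is on its axis, half-way up. Leave it alone. (The other bottles, cups and lamps that stand at the back and sides of the bench, not on a tray, have no part in the job.)
Mind the look-alikes: they are no part of the job. Leave any green look-alike of the round_large alone. Leave any turquoise look-alike of the part that bears tall_bottle_mid alone.

How it is judged:
By the outcome, as a careful person would: the job done as asked, in the order asked, and still so for the second after the job is handed in, with the robot touching nothing.
It also fails if it takes over 125 s, if anything falls off the work surface, if the arm or the gripper's body presses on something with over 40 N, if the wrist force passes 120 N, or if a joint passes its speed limit or range.

### The arm

A 7-joint arm with a two-finger parallel gripper is mounted at the origin on a cart in front of the work surface, level with it; the furniture and walls round the work are solid. World frame = base frame: x ahead of the robot, y to its left, z up, the work surface at z = 0. Lengths are in m, angles in rad, forces in N, time in s.
With the tool pointing down it reaches from about 0.4 to 0.85 m from the base axis. Payload 4.5 kg.
Tool frame: the origin (TCP) lies midway between the tips of the shut fingers; the grasp point (between the pads) lies 19 mm behind it; z points along the fingers, y is the direction in which the jaws open and shut (so a half turn about z gives the same grasp; the last joint's range is limited). The gripper opens to 88 mm and grips with 3 to 60 N. Pads are 18 mm wide; open, the fingers measure 123 mm over their backs; the gripper's body (75 mm by 187 mm) begins 45 mm behind the grasp point.
Start: joints at [-1.15, 0.689, -0.195, 1.565, 0.157, 0.902, -0.215], TCP at [0.236, 0.579, 0.239] pointing down, gripper open.
Joint ranges: [-3.01, 3.01], [-0.46, 2.08], [-1.47, 1.51], [0.13, 2.56], [-1, 4.14], [0.04, 2.09], [-2.66, 2.66]. Speed limits (rad/s): [2.57, 2.57, 3.14, 3.14, 3.14, 3.14, 3.14].

### API

Orientations are given as a unit quaternion [x, y, z, w].
In Python, from plant import r, viewer gives the robot as it stands.
- The arm moves only by the tool play_rows, never from a script. Its argument "commands" is a list of rows, each an object with "delta_rot": the turn, a rotation vector about the tool's x, y, z normalised to -1 to 1, where 1 is pi rad, a list of three; "travel": the shift along the tool's x, y, z normalised to -1 to 1, where 1 is 15 cm, a list of three; "gripper": the opening, from -1 (shut) to 1 (fully open). In form: [{"delta_rot": [wx, wy, wz], "travel": [x, y, z], "gripper": gripper}, ...]. A call has 1 to 12 rows; each row is the pose to reach, as a shift and turn from the pose commanded when the call began, along the tool's axes at that moment, turning the shorter way round; what a row does not reach only later rows make up. A row lasts 1/8 s, in which the tool goes at most 62.5 mm and 10.7 degrees, less where a joint would pass 70% of its speed; a pose out of reach is approached as far as the arm can. A call with a number of a shift or a turn outside -1 to 1 is refused whole. A call with a gripper value outside its range is refused whole. The fingers move at their own pace and stop on an object; "force" is the grip in N (left out, the last holds). Time passes only in rows, so rows that repeat a pose let the fingers close. It gives the time, the measured TCP pose, the force and the opening at its end, in the units of the state.
- r.get_state(): the state, without advancing time (a new reading comes with each control period).
- viewer.snapshot(name): name is "scene" or "top" or "wrist"; returns a dict with "color" (384x512x3 uint8, red, green, blue), "z_map" (384x512 float32, m along the optical axis (not along the pixel's ray), 0 where there is no reading), "fx", "fy", "cx", "cy" (pixels), "origin" and "attitude" of the camera in the world. Camera axes: x right, y up, looking along -z (the intrinsics and any distortion apply to the point x, -y, -z); pixel columns grow to the right and rows downward; lengths in m; the calibration is good to about 2 mm. A picture is of the moment at which its call begins.
- r.finish_job(): hands the job in, once; it reports no verdict.
Trained networks look in the newest picture that a camera, given by its name, has taken for a name from the list of things; names that differ only in an ending like _2 or _b are one class to them, and where a whole thing is asked for, a point or a joint stands for the part that bears it (a point fixed in the world has none). Each returns a list of dicts, best first, with "conf" (0 to 1); they miss things now and then, are a little off and sometimes report something else, mostly with a low value. They report only what shows in the picture. A call takes as long as a camera call. They do not tell look-alikes from the thing itself.
- viewer.outline_of(camera, label): "pixels" (384x512 bool, what is visible of it) and "at" ([column, row] in pixels, amid what is visible of it).
- viewer.pinpoint(camera, label): "at" ([column, row] in pixels: a listed point, or the origin of a listed thing).
The state is a dict: "clock": time; "q": joint angles; "qd": joint speeds; "joint_torque": joint torques, N m; "tool_pos": TCP position; "eef_rot": TCP orientation; "contact_force": force on the tool from outside, world axes, zero at the start; "moment": the same for the moment, N m; "opening": opening from 0.0 (shut) to 1.0 (fully open).
Only numpy, scipy, OpenCV 4.12 (cv2) and the standard library are available. Lean on these libraries where they do the work, as an engineer would, in place of code of your own. Each camera call takes 0.05 s, during which the arm holds its last target. There are 200 camera calls.

## Working session

There is one attempt and no reset: what is moved stays moved. The work goes in short steps, Python scripts to look and compute and a tool call to move; the robot and the scene stay as the last step left them, time stands still between calls to the robot, and variables do not carry over. Pictures are saved under pics/ and viewed, about 12 in all and at most 16, crops included, and the job is handed in when it is done.

Besides the shell and the picture viewer there is one more tool, called after ">>>" in YAML: its name, and indented under it one key for each argument. play_rows: Moves the arm, as the interface text tells. Its arguments: {"type":"object","properties":{"commands":{"type":"array","items":{"type":"object","properties":{"delta_rot":{"type":"array","items":{"type":"number","minimum":-1,"maximum":1}},"travel":{"type":"array","items":{"type":"number","minimum":-1,"maximum":1}},"gripper":{"type":"number"}}}},"force":{"type":"number"}},"required":["commands"]}

```bash
mkdir -p pics; ls
cat > h.py <<'E'
import numpy as np, cv2
from scipy.spatial.transform import Rotation as R
from plant import r, viewer
def att(s):
    a=np.array(s["attitude"],float)
    return a if a.shape==(3,3) else R.from_quat(a).as_matrix()
def save(s,n,crop=None,k=1):
    im=s["color"][...,::-1]
    if crop: im=im[crop[1]:crop[3],crop[0]:crop[2]]
    cv2.imwrite(n,cv2.resize(im,None,fx=k,fy=k,interpolation=cv2.INTER_CUBIC))
def ray(s,at):
    d=np.array([(at[0]-s["cx"])/s["fx"],-(at[1]-s["cy"])/s["fy"],-1.0])
    return np.array(s["origin"]),att(s)@d
def onz(s,at,z):
    o,d=ray(s,at); return o+d*(z-o[2])/d[2]
def cloud(s):
    v,u=np.mgrid[:384,:512]; z=s["z_map"]
    p=np.stack([(u-s["cx"])/s["fx"]*z,-(v-s["cy"])/s["fy"]*z,-z],-1)
    return p@att(s).T+np.array(s["origin"])
E
python3 - <<'E'
from h import *
print(r.get_state())
L={"tall_bottle_mid":.072,"short_bottle_mid":.055,"lamp_mid":.045,"cup_mid":.032,"round_large":0,"round_small":0,"square_large":0,"square_small":0,"spare_mat":0,"glass_beaker_mid":.029}
for c in("top","scene"):
    s=viewer.snapshot(c); save(s,f"pics/{c}1.png",k=1.5); print(c,{k:s[k] for k in s if k not in("color","z_map")})
    for l,z in L.items():
        for d in viewer.pinpoint(c,l)[:4]: print(c,l,round(d["conf"],2),np.round(d["at"]),np.round(onz(s,d["at"],z),3))
E
```

```text
pics
{'clock': 0.0, 'q': array([-1.15016761,  0.68999917, -0.19450856,  1.56633737,  0.15729153,
        0.90250248, -0.21510759]), 'qd': array([-1.97092613e-03, -4.17048318e-04, -1.46864829e-03, -2.54545078e-05,
       -3.24989868e-04,  8.35068074e-04, -5.42713365e-04]), 'joint_torque': array([ 1.64586240e-04, -5.27544415e+01, -1.26711231e+00, -1.53428614e+01,
       -5.27288276e-02,  6.57841578e-03,  1.53730803e-04]), 'tool_pos': array([0.23559118, 0.57821215, 0.2379022 ]), 'eef_rot': array([ 1.92177962e-01,  9.81359654e-01, -9.20908327e-04, -1.13917906e-04]), 'contact_force': array([-0.15744994,  0.00744909, -0.89197263]), 'moment': array([ 0.00644666, -0.01773232,  0.02744599]), 'opening': 0.995457911803998}
top {'fx': 348.4980448833332, 'fy': 348.4980448833332, 'cx': 247.61729708349446, 'cy': 191.37452480826047, 'origin': array([0.49067541, 0.00156691, 0.92077628]), 'attitude': array([-0.04182542,  0.03745094,  0.7143865 , -0.69749551])}
top tall_bottle_mid 0.93 [178. 177.] [0.626 0.175 0.072]
top tall_bottle_mid 0.71 [168. 130.] [0.745 0.201 0.072]
top tall_bottle_mid 0.54 [375
[... 996 characters left out ...]
.072]
scene tall_bottle_mid 0.15 [216. 203.] [0.524 0.101 0.072]
scene short_bottle_mid 0.63 [155. 202.] [0.45  0.281 0.055]
scene lamp_mid 0.74 [334. 267.] [ 0.47  -0.314  0.045]
scene round_large 0.67 [330. 278.] [ 0.474 -0.304  0.   ]
scene round_large 0.6 [355. 244.] [ 0.648 -0.299  0.   ]
scene round_large 0.42 [304. 230.] [ 0.637 -0.141  0.   ]
scene round_small 0.76 [308. 228.] [ 0.651 -0.146  0.   ]
scene square_large 0.68 [156. 222.] [0.43  0.265 0.   ]
scene square_small 0.63 [212. 202.] [0.619 0.193 0.   ]
scene spare_mat 0.96 [233. 241.] [0.474 0.003 0.   ]
scene glass_beaker_mid 0.6 [288. 194.] [ 0.751 -0.021  0.029]
scene glass_beaker_mid 0.23 [333. 279.] [ 0.441 -0.325  0.029]
```

View pics/top1.png

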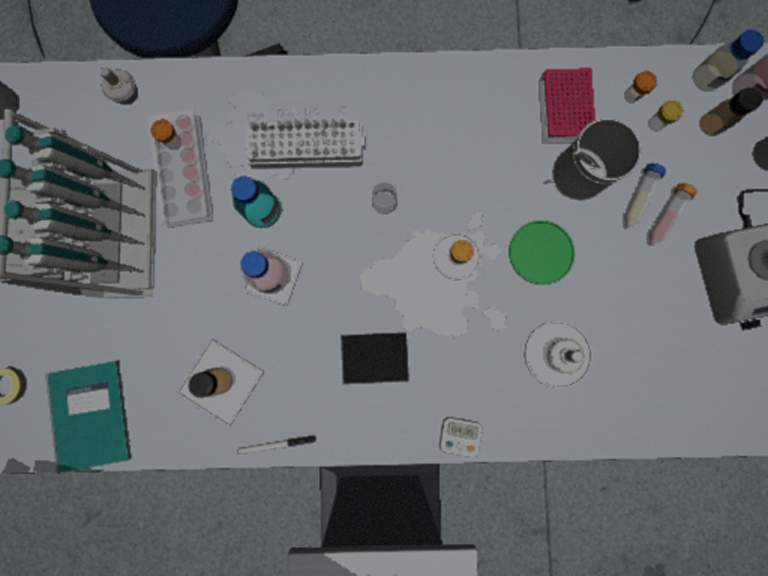

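View pics/scene1.png

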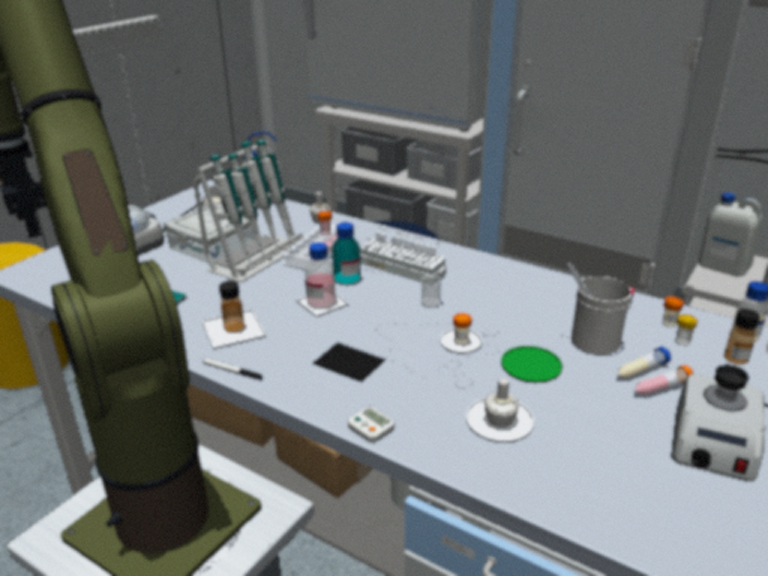

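The images show these candidates (pixels in the 1.5x top picture):
- **Tall bottle:** the pink one with a blue cap at (260,270), on the small square tray. The turquoise look-alike is at (258,203).
- **Short bottle:** the amber one with a black cap at (212,381), on the large square tray. An amber bottle lying at the right, (730,110), is not part of the job.
- **Cup:** white with an orange cap at (460,252), on the small round tray. Other orange caps are at (163,130) and (645,83).
- **Lamp:** (567,355) on the large white round tray. Another lamp is at the back, (117,85), and the green disc at (541,252) is the tray look-alike.
- **Mat:** (375,358).

Next I'll refine the centres.

Run:
```python
from h import *
from scipy.optimize import minimize
A={}
s=viewer.snapshot("top"); P=cloud(s); save(s,"pics/top2.png",(110,120,410,280),2.6)
# vessels: top points within region
for n,c,(lo,hi),z in [("tall",(.625,.18),(.13,.16),.141),("short",(.435,.27),(.095,.12),.107),("lamp",(.468,-.31),(.072,.1),.085),("cup",(.647,-.147),(.045,.075),.06),("turq",(.74,.2),(.12,.16),.138)]:
    m=(np.hypot(P[...,0]-c[0],P[...,1]-c[1])<.05)&(P[...,2]>lo)&(P[...,2]<hi)
    q=P[m]; v,u=np.nonzero(m); print(n,m.sum(),"bbox mid",np.round((q.min(0)+q.max(0))/2,4),"mean",np.round(q.mean(0),4),np.round(np.ptp(q,0),3))
for l,sz in [("round_large",.116),("round_small",.084),("square_large",.110),("square_small",.084),("spare_mat",0)]:
  for c in("top","scene"):
    if c=="scene" and l=="round_large": s2=viewer.snapshot("scene")
    S=s if c=="top" else s2
    for d in viewer.outline_of(c,l)[:2]:
        m=d["pixels"].astype(np.uint8); cs=max(cv2.findContours(m,0,1)[0],key=cv2.contourArea)[:,0]
        xy=np.array([onz(S,p,.006 if sz else .003)[:2] for p in cs]).astype(np.float32)
        if "round" in l: print(c,l,round(d["conf"],2),np.round(cv2.minEnclosingCircle(xy),4) if 0 else cv2.minEnclosingCircle(xy), cv2.fitEllipse(cv2.convexHull(xy))[:2])
        else: print(c,l,round(d["conf"],2),cv2.minAreaRect(xy))
```

```text
tall 246 bbox mid [0.6185 0.1844 0.1374] mean [0.6185 0.1839 0.1398] [0.036 0.039 0.013]
short 250 bbox mid [0.4376 0.2732 0.1028] mean [0.4382 0.2716 0.1054] [0.039 0.04  0.015]
lamp 61 bbox mid [ 0.4669 -0.3141  0.0817] mean [ 0.4676 -0.3133  0.0837] [0.017 0.017 0.014]
cup 190 bbox mid [ 0.6458 -0.1464  0.0549] mean [ 0.6452 -0.146   0.0587] [0.037 0.037 0.017]
turq 255 bbox mid [0.7386 0.1999 0.1302] mean [0.7367 0.1992 0.1358] [0.04  0.038 0.02 ]
top round_large 0.93 ((0.4706960916519165, -0.31408751010894775), 0.0588708370923996) ((0.4696679413318634, -0.3136615753173828), (0.11299510300159454, 0.11610013246536255))
top round_large 0.78 ((0.6482268571853638, -0.2951543629169464), 0.0583382211625576) ((0.6497876048088074, -0.2953720986843109), (0.1113155260682106, 0.11480382084846497))
scene round_large 0.81 ((0.649257481098175, -0.29602858424186707), 0.06530393660068512) ((0.6495348811149597, -0.2953769266605377), (0.11627861857414246, 0.1288234144449234))
scene round_large 0.68 ((0.47054988145828247, -0.3130565881729126), 0.061589960008859634) ((0.47214141488075256, -0.3134956
[... 787 characters left out ...]
5472241640091, 0.11184430122375488), 58.82405471801758)
top square_small 0.85 ((0.619001030921936, 0.18152853846549988), (0.0830335021018982, 0.08331307768821716), 69.95307159423828)
top square_small 0.73 ((0.6277052164077759, 0.1967916190624237), (0.09173789620399475, 0.07093445956707001), 44.23233413696289)
scene square_small 0.55 ((0.5900614857673645, 0.19019708037376404), (0.07916413992643356, 0.031485576182603836), 84.09859466552734)
top spare_mat 0.69 ((0.4706031084060669, 0.0032527483999729156), (0.08468741923570633, 0.11698299646377563), 1.3368923664093018)
scene spare_mat 0.73 ((0.4723111391067505, 0.006717517971992493), (0.08346573263406754, 0.11455896496772766), 2.108854055404663)
```

View pics/top2.png

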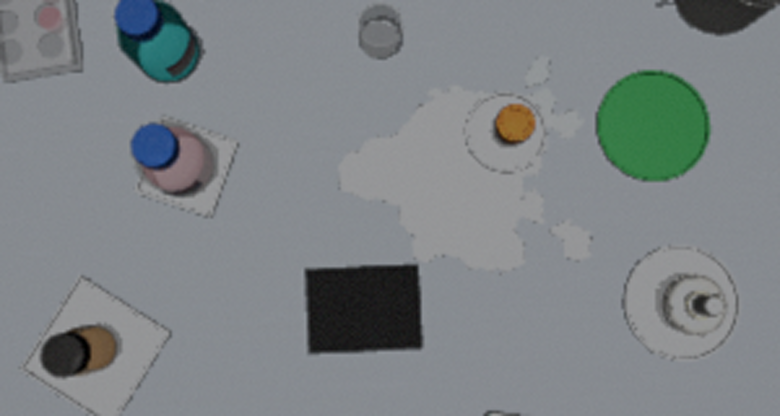

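>>> play_rows:
  commands:
    - {"delta_rot": [0, 0, -0.1231], "travel": [-0.944, -0.551, 0], "gripper": 0.5}
    - {"delta_rot": [0, 0, -0.1231], "travel": [-0.944, -0.551, 0], "gripper": 0.5}
    - {"delta_rot": [0, 0, -0.1231], "travel": [-0.944, -0.551, 0], "gripper": 0.5}
    - {"delta_rot": [0, 0, -0.1231], "travel": [-0.944, -0.551, 0], "gripper": 0.5}
    - {"delta_rot": [0, 0, -0.1231], "travel": [-0.944, -0.551, 0], "gripper": 0.5}
  force: 15

```text
clock: 2.33
tool_pos: [0.335, 0.45, 0.239]
eef_rot: [-0.0, 1.0, 0.001, -0.0]
contact_force: [-0.6, -0.0, 0.6]
opening: 0.751
```

>>> play_rows:
  commands:
    - {"delta_rot": [0, 0, 0], "travel": [-0.5, -1, 0], "gripper": 0.5}
    - {"delta_rot": [0, 0, 0], "travel": [-0.5, -1, 0], "gripper": 0.5}
    - {"delta_rot": [0, 0, 0], "travel": [-0.5, -1, 0], "gripper": 0.5}

```text
clock: 2.7
tool_pos: [0.411, 0.2982, 0.2388]
eef_rot: [-0.001, 1.0, 0.0, 0.0]
contact_force: [0.2, -0.1, 0.8]
opening: 0.75
```

>>> play_rows:
  commands:
    - {"delta_rot": [0, 0, 0], "travel": [-0.5, -1, 0], "gripper": 0.5}
    - {"delta_rot": [0, 0, 0], "travel": [-0.5, -1, 0], "gripper": 0.5}
    - {"delta_rot": [0, 0, 0], "travel": [-0.5, -1, 0], "gripper": 0.5}

```text
clock: 3.08
tool_pos: [0.4867, 0.1482, 0.2388]
eef_rot: [-0.0, 1.0, 0.0, 0.0]
contact_force: [-0.2, 0.3, -0.7]
opening: 0.756
```

>>> play_rows:
  commands:
    - {"delta_rot": [0, 0, 0], "travel": [-0.5, -1, 0], "gripper": 0.5}
    - {"delta_rot": [0, 0, 0], "travel": [-0.5, -1, 0], "gripper": 0.5}
    - {"delta_rot": [0, 0, 0], "travel": [-0.5, -1, 0], "gripper": 0.5}

```text
clock: 3.45
tool_pos: [0.5622, -0.002, 0.2387]
eef_rot: [-0.0, 1.0, 0.0, 0.001]
contact_force: [0.6, 0.7, -0.3]
opening: 0.753
```

>>> play_rows:
  commands:
    - {"delta_rot": [0, 0, 0], "travel": [-0.5, -0.98, 0.5], "gripper": 0.5}
    - {"delta_rot": [0, 0, 0], "travel": [-0.5, -0.98, 0.5], "gripper": 0.5}
    - {"delta_rot": [0, 0, 0], "travel": [-0.5, -0.98, 0.5], "gripper": 0.5}
    - {"delta_rot": [0, 0, 0], "travel": [-0.5, -0.98, 0.5], "gripper": 0.5}

```text
clock: 3.95
tool_pos: [0.636, -0.1517, 0.1608]
eef_rot: [0.003, 1.0, -0.001, -0.001]
contact_force: [-0.6, 0.0, -0.4]
opening: 0.75
```

Run:
```python
from h import *
s=viewer.snapshot("wrist"); save(s,"pics/w1.png",k=1.5)
print(r.get_state()["tool_pos"],s["origin"]); P=cloud(s)
m=(np.hypot(P[...,0]-.6455,P[...,1]+.146)<.04)&(P[...,2]>.045)&(P[...,2]<.075)
q=P[m]; print(m.sum(),(q.min(0)+q.max(0))/2,q.mean(0),np.ptp(q,0))
for l,z in [("cup_mid",.032),("round_small",0)]:
  for d in viewer.pinpoint("wrist",l)[:2]: print(l,d["conf"],d["at"],onz(s,d["at"],z))
```

```text
[ 0.63607615 -0.14796152  0.16217526] [ 0.56345358 -0.15091583  0.30754519]
1958 [ 0.64739049 -0.14754913  0.05451062] [ 0.64537612 -0.14752677  0.05988558] [0.03817364 0.03810587 0.01737057]
cup_mid 0.68 [259.4, 195.9] [ 0.64727191 -0.14913832  0.032     ]
cup_mid 0.54 [399.4, 298.5] [ 0.74690219 -0.02020097  0.032     ]
round_small 0.88 [267.5, 187.6] [ 0.64893564 -0.14133727  0.        ]
```

View pics/w1.png

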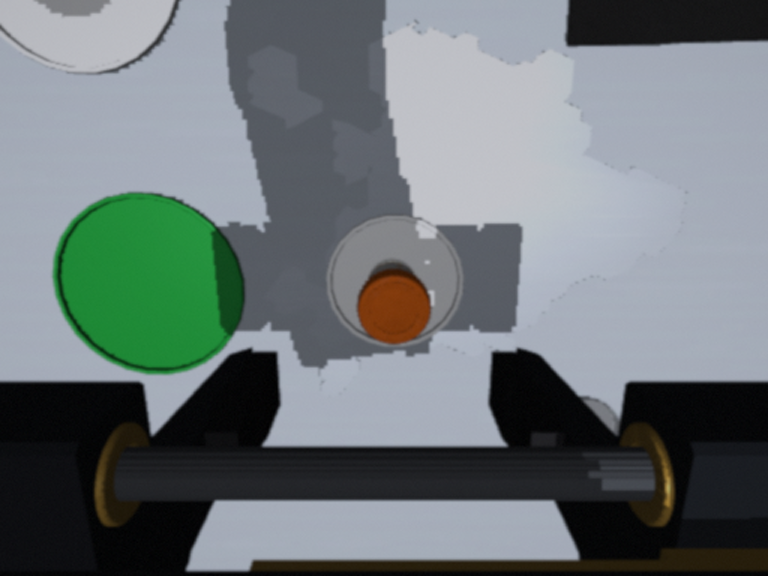

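The orange-capped cup sits at (394,305), midway between the fingers on its small round tray, as measured. I'll descend and grip.

>>> play_rows:
  commands:
    - {"delta_rot": [0, 0, 0], "travel": [-0.07, 0.005, 0.3], "gripper": 0.5}
    - {"delta_rot": [0, 0, 0], "travel": [-0.07, 0.005, 0.6], "gripper": 0.5}
    - {"delta_rot": [0, 0, 0], "travel": [-0.07, 0.005, 0.853], "gripper": 0.5}
    - {"delta_rot": [0, 0, 0], "travel": [-0.07, 0.005, 0.853], "gripper": 0.5}
    - {"delta_rot": [0, 0, 0], "travel": [-0.07, 0.005, 0.853], "gripper": -0.4}
    - {"delta_rot": [0, 0, 0], "travel": [-0.07, 0.005, 0.853], "gripper": -0.4}
    - {"delta_rot": [0, 0, 0], "travel": [-0.07, 0.005, 0.853], "gripper": -0.4}
    - {"delta_rot": [0, 0, 0], "travel": [-0.07, 0.005, 0.853], "gripper": -0.4}
  force: 15

```text
clock: 5.1
tool_pos: [0.6472, -0.1474, 0.0371]
eef_rot: [0.0, 1.0, -0.0, 0.001]
contact_force: [0.0, -0.3, 5.8]
opening: 0.412
```

>>> play_rows:
  commands:
    - {"delta_rot": [0, 0, 0], "travel": [0, 0, -0.2], "gripper": -0.4}
    - {"delta_rot": [0, 0, 0], "travel": [0, 0, -0.5], "gripper": -0.4}
    - {"delta_rot": [0, 0, 0], "travel": [0.2, 0.2, -0.5], "gripper": -0.4}
    - {"delta_rot": [0, 0, 0], "travel": [0.5, 0.5, -0.5], "gripper": -0.4}
    - {"delta_rot": [0, 0, 0], "travel": [0.8, 0.8, -0.5], "gripper": -0.4}
    - {"delta_rot": [0, 0, 0], "travel": [1, 1, -0.5], "gripper": -0.4}
    - {"delta_rot": [0, 0, 0], "travel": [1, 1, -0.5], "gripper": -0.4}

```text
clock: 5.98
tool_pos: [0.4935, 0.0056, 0.1111]
eef_rot: [-0.003, 1.0, 0.001, -0.001]
contact_force: [0.9, -0.5, -0.4]
opening: 0.412
```

>>> play_rows:
  commands:
    - {"delta_rot": [0, 0, 0], "travel": [0.17, 0, 0.1], "gripper": -0.4}
    - {"delta_rot": [0, 0, 0], "travel": [0.17, 0, 0.3], "gripper": -0.4}
    - {"delta_rot": [0, 0, 0], "travel": [0.17, 0, 0.45], "gripper": -0.4}
    - {"delta_rot": [0, 0, 0], "travel": [0.17, 0, 0.495], "gripper": -0.4}
    - {"delta_rot": [0, 0, 0], "travel": [0.17, 0, 0.495], "gripper": -0.4}

```text
clock: 6.6
tool_pos: [0.4716, 0.002, 0.0366]
eef_rot: [0.0, 1.0, -0.0, 0.0]
contact_force: [0.3, -0.3, -0.4]
opening: 0.411
```

Run:
```python
from h import *
s=viewer.snapshot("wrist"); print(r.get_state()); P=cloud(s)
save(s,"pics/w2.png",k=1.5)
```

```text
{'clock': 6.65, 'q': array([-0.05792889,  0.87822495, -0.07258862,  2.15869109,  0.49337085,
        0.11883595,  0.97525091]), 'qd': array([ 0.00010738, -0.00528091, -0.00189746,  0.00325661, -0.00108282,
       -0.00297777, -0.00202173]), 'joint_torque': array([-1.84234469e-01, -4.71610236e+01,  5.86517360e-01, -1.97887793e+00,
        4.65806152e-04,  6.76668319e-02, -9.81625526e-04]), 'tool_pos': array([0.47163582, 0.00209739, 0.03675046]), 'eef_rot': array([ 4.30902806e-04,  9.99999714e-01, -1.02994360e-04,  6.12460377e-04]), 'contact_force': array([ 0.23467082, -0.12253799, -0.21743189]), 'moment': array([0.02763505, 0.06315685, 0.01154919]), 'opening': 0.413764980879151}
```

View pics/w2.png

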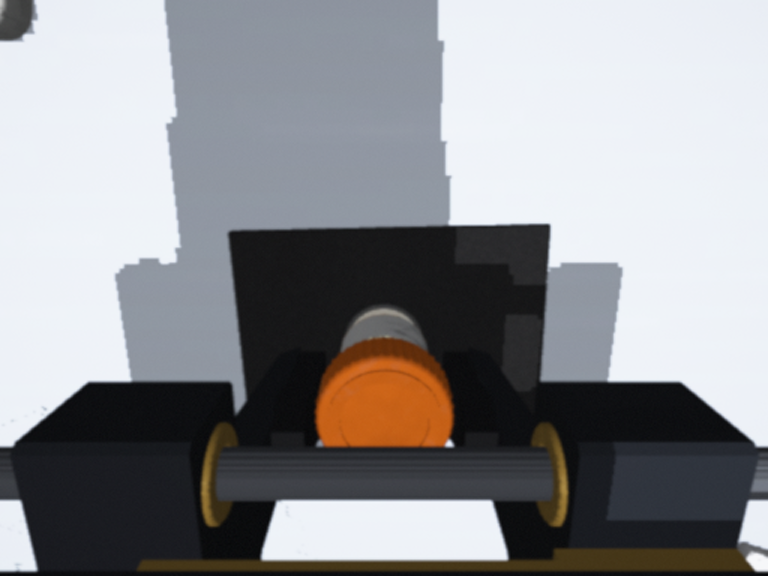

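The cup is held upright over the mat, cap at (385,395). I'll lower it slightly and release.

>>> play_rows:
  commands:
    - {"delta_rot": [0, 0, 0], "travel": [0, 0, 0.01], "gripper": -0.4}
    - {"delta_rot": [0, 0, 0], "travel": [0, 0, 0.02], "gripper": -0.4}
    - {"delta_rot": [0, 0, 0], "travel": [0, 0, 0.02], "gripper": -0.4}

```text
clock: 7.02
tool_pos: [0.4719, 0.0023, 0.0353]
eef_rot: [0.0, 1.0, -0.0, 0.002]
contact_force: [-0.6, 0.8, 18.6]
opening: 0.415
```

>>> play_rows:
  commands:
    - {"delta_rot": [0, 0, 0], "travel": [0, 0, -0.015], "gripper": -0.4}
    - {"delta_rot": [0, 0, 0], "travel": [0, 0, -0.015], "gripper": 0.4}
    - {"delta_rot": [0, 0, 0], "travel": [0, 0, -0.015], "gripper": 0.4}
    - {"delta_rot": [0, 0, 0], "travel": [0, 0, -0.015], "gripper": 0.4}
    - {"delta_rot": [0, 0, 0], "travel": [0, 0, -0.4], "gripper": 0.4}
    - {"delta_rot": [0, 0, 0], "travel": [0, 0, -0.8], "gripper": 0.4}
    - {"delta_rot": [0, 0, 0], "travel": [0.11, 0.4, -1], "gripper": 0.4}
    - {"delta_rot": [0, 0, 0], "travel": [0.22, 0.8, -1], "gripper": 0.4}
    - {"delta_rot": [0, 0, 0], "travel": [0.22, 1, -1], "gripper": 0.4}
    - {"delta_rot": [0, 0, 0], "travel": [0.22, 1, -1], "gripper": 0.4}

```text
clock: 8.28
tool_pos: [0.4373, 0.1562, 0.1837]
eef_rot: [-0.003, 1.0, 0.001, 0.0]
contact_force: [-0.1, -1.1, 0.9]
opening: 0.702
```

>>> play_rows:
  commands:
    - {"delta_rot": [0, 0, 0], "travel": [0, 0.4, 0], "gripper": 0.4}
    - {"delta_rot": [0, 0, 0], "travel": [0, 0.79, 0], "gripper": 0.4}
    - {"delta_rot": [0, 0, 0], "travel": [0, 0.79, 0], "gripper": 0.4}
    - {"delta_rot": [0, 0, 0], "travel": [0, 0.79, 0], "gripper": 0.4}

```text
clock: 8.78
tool_pos: [0.4377, 0.2691, 0.183]
eef_rot: [0.001, 1.0, -0.001, -0.001]
contact_force: [-0.1, -0.7, 0.1]
opening: 0.701
```

```bash
cat > look.py <<'E'
import sys
from h import *
# args: cx cy lo hi : top-of-object centre in wrist view
cx,cy,lo,hi=map(float,sys.argv[1:5])
s=viewer.snapshot("wrist"); st=r.get_state(); print(st["clock"],st["tool_pos"].round(4))
for n,S in (("wrist",s),("top",viewer.snapshot("top"))):
    P=cloud(S); m=(np.hypot(P[...,0]-cx,P[...,1]-cy)<.045)&(P[...,2]>lo)&(P[...,2]<hi)
    q=P[m]
    if len(q): print(n,m.sum(),((q.min(0)+q.max(0))/2).round(4),q.mean(0).round(4),np.ptp(q,axis=0).round(4))
if len(sys.argv)>5: save(s,f"pics/{sys.argv[5]}.png",k=1.5)
E
python3 look.py .438 .272 .095 .12; python3 look.py .472 .003 .045 .07
```

```text
8.825 [0.4378 0.2685 0.1831]
wrist 2558 [0.4389 0.2733 0.1021] [0.4373 0.2733 0.1067] [0.0395 0.0398 0.0143]
8.925 [0.438  0.2686 0.1833]
top 182 [0.4703 0.0026 0.0594] [0.4705 0.0026 0.0594] [0.0344 0.0346 0.0104]
```

>>> play_rows:
  commands:
    - {"delta_rot": [0, 0, 0], "travel": [0, 0.03, 0.3], "gripper": 0.4}
    - {"delta_rot": [0, 0, 0], "travel": [0, 0.03, 0.6], "gripper": 0.4}
    - {"delta_rot": [0, 0, 0], "travel": [0, 0.03, 0.7], "gripper": 0.4}
    - {"delta_rot": [0, 0, 0], "travel": [0, 0.03, 0.7], "gripper": 0.4}
    - {"delta_rot": [0, 0, 0], "travel": [0, 0.03, 0.7], "gripper": -0.4}
    - {"delta_rot": [0, 0, 0], "travel": [0, 0.03, 0.7], "gripper": -0.4}
    - {"delta_rot": [0, 0, 0], "travel": [0, 0.03, 0.7], "gripper": -0.4}
    - {"delta_rot": [0, 0, 0], "travel": [0, 0.03, 0.7], "gripper": -0.4}
  force: 20

```text
clock: 9.98
tool_pos: [0.4385, 0.2757, 0.0796]
eef_rot: [0.0, 1.0, 0.0, 0.001]
contact_force: [0.6, -2.0, 6.6]
opening: 0.436
```

>>> play_rows:
  commands:
    - {"delta_rot": [0, 0, 0], "travel": [0, 0, -0.2], "gripper": -0.4}
    - {"delta_rot": [0, 0, 0], "travel": [0, 0, -0.5], "gripper": -0.4}
    - {"delta_rot": [0, 0, 0], "travel": [0, 0, -0.8], "gripper": -0.4}
    - {"delta_rot": [0, 0, 0], "travel": [0, 0, -0.8], "gripper": -0.4}

```text
clock: 10.48
tool_pos: [0.4393, 0.277, 0.2015]
eef_rot: [0.0, 1.0, 0.002, 0.003]
contact_force: [0.8, 1.1, -1.4]
opening: 0.441
```

>>> play_rows:
  commands:
    - {"delta_rot": [0, 0, 0], "travel": [-0.12, -0.23, 0], "gripper": -0.4}
    - {"delta_rot": [0, 0, 0], "travel": [-0.29, -0.58, 0], "gripper": -0.4}
    - {"delta_rot": [0, 0, 0], "travel": [-0.46, -0.939, 0], "gripper": -0.4}

```text
clock: 10.85
tool_pos: [0.5064, 0.1334, 0.1972]
eef_rot: [-0.001, 1.0, -0.0, -0.001]
contact_force: [0.5, -0.4, -1.8]
opening: 0.434
```

>>> play_rows:
  commands:
    - {"delta_rot": [0, 0, 0], "travel": [-0.17, -0.35, 0], "gripper": -0.4}
    - {"delta_rot": [0, 0, 0], "travel": [-0.33, -0.7, 0], "gripper": -0.4}
    - {"delta_rot": [0, 0, 0], "travel": [-0.46, -0.939, 0], "gripper": -0.4}

```text
clock: 11.22
tool_pos: [0.5753, -0.0097, 0.1967]
eef_rot: [0.002, 1.0, -0.001, -0.001]
contact_force: [0.2, 1.2, -1.4]
opening: 0.438
```

>>> play_rows:
  commands:
    - {"delta_rot": [0, 0, 0], "travel": [-0.17, -0.35, 0], "gripper": -0.4}
    - {"delta_rot": [0, 0, 0], "travel": [-0.33, -0.7, 0], "gripper": -0.4}
    - {"delta_rot": [0, 0, 0], "travel": [-0.42, -0.86, 0], "gripper": -0.4}
    - {"delta_rot": [0, 0, 0], "travel": [-0.46, -0.939, 0], "gripper": -0.4}
    - {"delta_rot": [0, 0, 0], "travel": [-0.46, -0.939, 0], "gripper": -0.4}
    - {"delta_rot": [0, 0, 0], "travel": [-0.46, -0.939, 0], "gripper": -0.4}

```text
clock: 11.98
tool_pos: [0.6441, -0.1444, 0.1982]
eef_rot: [-0.001, 1.0, 0.001, -0.001]
contact_force: [0.1, 0.3, -1.7]
opening: 0.435
```

Run:
```python
from h import *
s=viewer.snapshot("wrist"); st=r.get_state(); print(st["clock"],st["tool_pos"].round(4),st["eef_rot"].round(4)); save(s,"pics/w3.png",k=1.3)
for d in viewer.outline_of("wrist","round_small")[:1]:
    cs=max(cv2.findContours(d["pixels"].astype(np.uint8),0,1)[0],key=cv2.contourArea)[:,0]
    xy=np.array([onz(s,p,.006)[:2] for p in cs]).astype(np.float32); print(d["conf"],cv2.minEnclosingCircle(xy),cv2.boundingRect(cs))
```

```text
12.025 [ 0.6442 -0.1445  0.1984] [-1.4e-03  1.0e+00  7.0e-04 -4.0e-04]
0.68 ((0.6477360129356384, -0.14626042544841766), 0.042093854397535324) (213, 129, 83, 65)
```

View pics/w3.png

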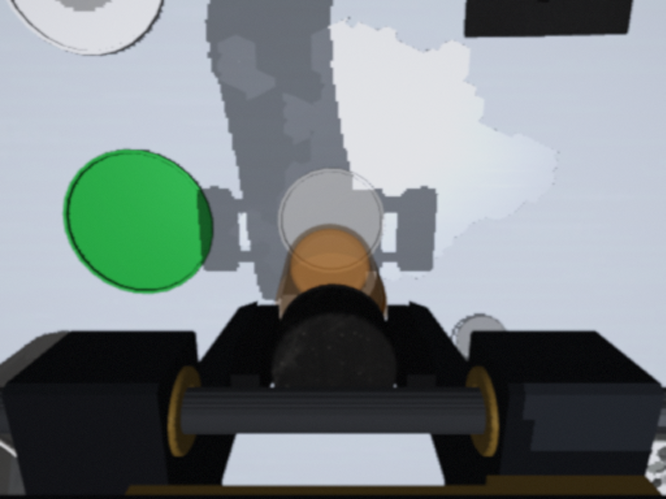

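The bottle is held upright at (330,300), with the small round tray just behind it at (330,220). I'll lower it.

>>> play_rows:
  commands:
    - {"delta_rot": [0, 0, 0], "travel": [-0.02, -0.008, 0.3], "gripper": -0.4}
    - {"delta_rot": [0, 0, 0], "travel": [-0.02, -0.008, 0.6], "gripper": -0.4}
    - {"delta_rot": [0, 0, 0], "travel": [-0.02, -0.008, 0.74], "gripper": -0.4}
    - {"delta_rot": [0, 0, 0], "travel": [-0.02, -0.008, 0.775], "gripper": -0.4}
    - {"delta_rot": [0, 0, 0], "travel": [-0.02, -0.008, 0.785], "gripper": -0.4}
    - {"delta_rot": [0, 0, 0], "travel": [-0.02, -0.008, 0.785], "gripper": -0.4}

```text
clock: 12.82
tool_pos: [0.6488, -0.1482, 0.0823]
eef_rot: [0.0, 1.0, -0.0, 0.001]
contact_force: [0.0, -0.4, -1.3]
opening: 0.437
```

>>> play_rows:
  commands:
    - {"delta_rot": [0, 0, 0], "travel": [0.008, 0.01, 0.01], "gripper": -0.4}
    - {"delta_rot": [0, 0, 0], "travel": [0.008, 0.01, 0.016], "gripper": -0.4}
    - {"delta_rot": [0, 0, 0], "travel": [0.008, 0.01, 0.016], "gripper": -0.4}

```text
clock: 13.2
tool_pos: [0.6474, -0.1466, 0.0797]
eef_rot: [0.0, 1.0, -0.0, 0.001]
contact_force: [-0.1, -0.5, 5.0]
opening: 0.437
```

>>> play_rows:
  commands:
    - {"delta_rot": [0, 0, 0], "travel": [0, 0, 0], "gripper": 0.4}
    - {"delta_rot": [0, 0, 0], "travel": [0, 0, 0], "gripper": 0.4}
    - {"delta_rot": [0, 0, 0], "travel": [0, 0, 0], "gripper": 0.4}
    - {"delta_rot": [0, 0, 0], "travel": [0, 0, -0.3], "gripper": 0.4}
    - {"delta_rot": [0, 0, 0], "travel": [0, 0, -0.6], "gripper": 0.4}
    - {"delta_rot": [0, 0, 0], "travel": [0.2, -0.2, -0.7], "gripper": 0.4}
    - {"delta_rot": [0, 0, 0], "travel": [0.5, -0.5, -0.7], "gripper": 0.4}
    - {"delta_rot": [0, 0, 0], "travel": [0.8, -0.8, -0.7], "gripper": 0.4}
    - {"delta_rot": [0, 0, 0], "travel": [1, -1, -0.7], "gripper": 0.4}
    - {"delta_rot": [0, 0, 0], "travel": [1, -1, -0.7], "gripper": 0.4}

```text
clock: 14.45
tool_pos: [0.4925, -0.3009, 0.183]
eef_rot: [0.004, 1.0, -0.001, -0.002]
contact_force: [-0.2, 0.4, -0.1]
opening: 0.698
```

>>> play_rows:
  commands:
    - {"delta_rot": [0, 0, 0], "travel": [0.18, -0.12, 0.1], "gripper": 0.4}
    - {"delta_rot": [0, 0, 0], "travel": [0.18, -0.12, 0.1], "gripper": 0.4}
    - {"delta_rot": [0, 0, 0], "travel": [0.18, -0.12, 0.1], "gripper": 0.4}

```text
clock: 14.82
tool_pos: [0.4712, -0.3133, 0.1686]
eef_rot: [-0.001, 1.0, 0.0, 0.001]
contact_force: [0.6, -0.2, 0.6]
opening: 0.701
```

```bash
python3 look.py .468 -.3135 .06 .1 w4; python3 look.py .647 -.146 .095 .12
```

```text
14.875 [ 0.4715 -0.3132  0.1688]
wrist 716 [ 0.4683 -0.3161  0.0745] [ 0.4658 -0.3159  0.0827] [0.0191 0.0186 0.0287]
14.975 [ 0.4712 -0.3134  0.1687]
top 220 [ 0.6452 -0.1484  0.1022] [ 0.6451 -0.1473  0.1053] [0.0374 0.0395 0.0141]
```

View pics/w4.png

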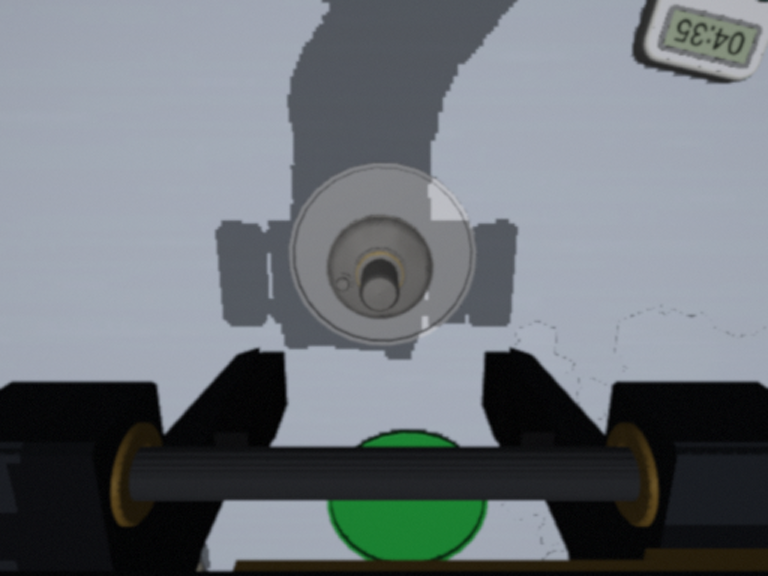

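The lamp's cap is at (380,285), centred between the fingers. I'll grip it high, so the tips clear its body.

>>> play_rows:
  commands:
    - {"delta_rot": [0, 0, 0], "travel": [0.027, -0.01, 0.3], "gripper": 0.3}
    - {"delta_rot": [0, 0, 0], "travel": [0.027, -0.01, 0.6], "gripper": 0.1}
    - {"delta_rot": [0, 0, 0], "travel": [0.027, -0.01, 0.74], "gripper": 0}
    - {"delta_rot": [0, 0, 0], "travel": [0.027, -0.01, 0.74], "gripper": 0}
    - {"delta_rot": [0, 0, 0], "travel": [0.027, -0.01, 0.74], "gripper": -0.8}
    - {"delta_rot": [0, 0, 0], "travel": [0.027, -0.01, 0.74], "gripper": -0.9}
    - {"delta_rot": [0, 0, 0], "travel": [0.027, -0.01, 0.74], "gripper": -0.9}
    - {"delta_rot": [0, 0, 0], "travel": [0.027, -0.01, 0.74], "gripper": -0.9}
    - {"delta_rot": [0, 0, 0], "travel": [0.027, -0.01, 0.74], "gripper": -0.9}
  force: 30

```text
clock: 16.15
tool_pos: [0.4663, -0.3161, 0.0584]
eef_rot: [-0.0, 1.0, -0.0, 0.001]
contact_force: [-0.3, 1.6, 6.8]
opening: 0.268
```

>>> play_rows:
  commands:
    - {"delta_rot": [0, 0, 0], "travel": [0, 0, -0.1], "gripper": -0.9}
    - {"delta_rot": [0, 0, 0], "travel": [0, 0, -0.4], "gripper": -0.9}
    - {"delta_rot": [0, 0, 0], "travel": [0, 0, -0.7], "gripper": -0.9}
    - {"delta_rot": [0, 0, 0], "travel": [0, 0, -0.7], "gripper": -0.9}
    - {"delta_rot": [0, 0, 0], "travel": [0, 0, -0.7], "gripper": -0.9}

```text
clock: 16.77
tool_pos: [0.4645, -0.3162, 0.162]
eef_rot: [0.0, 1.0, 0.0, -0.001]
contact_force: [0.3, 0.0, -2.4]
opening: 0.262
```

```bash
python3 look.py .468 -.3135 .06 .1 w5
```

```text
16.825 [ 0.4642 -0.3159  0.1613]
```

View pics/w5.png

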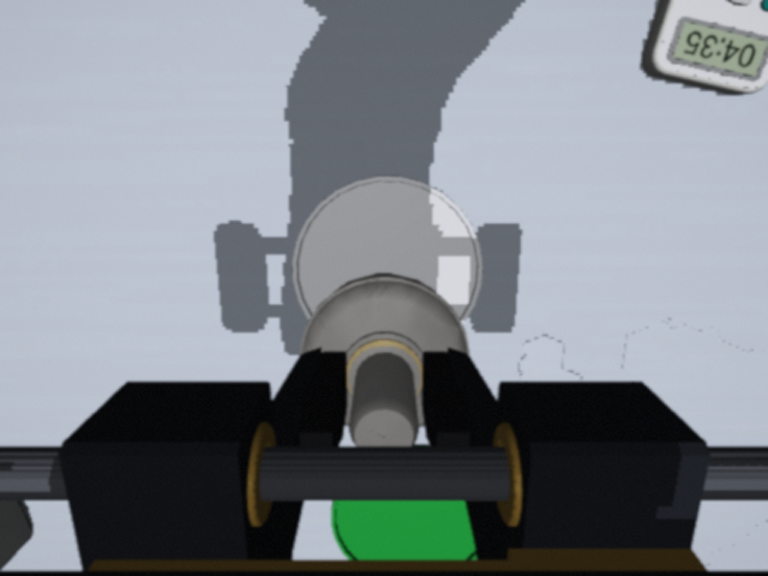

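The lamp hangs upright, cap at (385,420). I'll carry it to the large square tray.

>>> play_rows:
  commands:
    - {"delta_rot": [0, 0, 0], "travel": [0.01, 0.2, 0], "gripper": -0.9}
    - {"delta_rot": [0, 0, 0], "travel": [0.03, 0.55, 0], "gripper": -0.9}
    - {"delta_rot": [0, 0, 0], "travel": [0.047, 0.983, 0], "gripper": -0.9}

```text
clock: 17.25
tool_pos: [0.4577, -0.1704, 0.1611]
eef_rot: [0.001, 1.0, 0.0, -0.001]
contact_force: [1.0, 1.2, -2.0]
opening: 0.268
```

>>> play_rows:
  commands:
    - {"delta_rot": [0, 0, 0], "travel": [0.01, 0.35, 0], "gripper": -0.9}
    - {"delta_rot": [0, 0, 0], "travel": [0.03, 0.7, 0], "gripper": -0.9}
    - {"delta_rot": [0, 0, 0], "travel": [0.047, 0.983, 0], "gripper": -0.9}

```text
clock: 17.62
tool_pos: [0.4505, -0.0214, 0.1614]
eef_rot: [-0.001, 1.0, 0.0, -0.001]
contact_force: [0.8, -0.4, -2.1]
opening: 0.264
```

>>> play_rows:
  commands:
    - {"delta_rot": [0, 0, 0], "travel": [0.01, 0.35, 0], "gripper": -0.9}
    - {"delta_rot": [0, 0, 0], "travel": [0.03, 0.7, 0], "gripper": -0.9}
    - {"delta_rot": [0, 0, 0], "travel": [0.047, 0.983, 0], "gripper": -0.9}

```text
clock: 18.0
tool_pos: [0.4435, 0.126, 0.1614]
eef_rot: [-0.001, 1.0, -0.0, -0.001]
contact_force: [1.0, -0.8, -2.4]
opening: 0.267
```

>>> play_rows:
  commands:
    - {"delta_rot": [0, 0, 0], "travel": [0.01, 0.35, 0], "gripper": -0.9}
    - {"delta_rot": [0, 0, 0], "travel": [0.03, 0.7, 0], "gripper": -0.9}
    - {"delta_rot": [0, 0, 0], "travel": [0.047, 0.9, 0], "gripper": -0.9}
    - {"delta_rot": [0, 0, 0], "travel": [0.047, 0.983, 0], "gripper": -0.9}
    - {"delta_rot": [0, 0, 0], "travel": [0.047, 0.983, 0], "gripper": -0.9}
    - {"delta_rot": [0, 0, 0], "travel": [0.047, 0.983, 0], "gripper": -0.9}

```text
clock: 18.75
tool_pos: [0.4375, 0.2688, 0.162]
eef_rot: [0.001, 1.0, -0.001, -0.0]
contact_force: [-0.5, -0.4, -1.7]
opening: 0.272
```

Run:
```python
from h import *
s=viewer.snapshot("wrist"); st=r.get_state(); print(st["clock"],st["tool_pos"].round(4),st["eef_rot"].round(4)); save(s,"pics/w6.png",k=1.3)
for d in viewer.outline_of("wrist","square_large")[:2]:
    cs=max(cv2.findContours(d["pixels"].astype(np.uint8),0,1)[0],key=cv2.contourArea)[:,0]
    xy=np.array([onz(s,p,.006)[:2] for p in cs]).astype(np.float32); print(d["conf"],cv2.minAreaRect(xy))
s=viewer.snapshot("top")
for d in viewer.outline_of("top","square_large")[:2]:
    cs=max(cv2.findContours(d["pixels"].astype(np.uint8),0,1)[0],key=cv2.contourArea)[:,0]
    xy=np.array([onz(s,p,.006)[:2] for p in cs]).astype(np.float32); print(d["conf"],cv2.minAreaRect(xy))
```

```text
18.8 [0.4376 0.2689 0.1621] [ 1.4e-03  1.0e+00 -1.0e-03 -3.0e-04]
0.87 ((0.43640825152397156, 0.2733473777770996), (0.11041628569364548, 0.11131314188241959), 57.22459411621094)
0.6 ((0.45125845074653625, 0.2617626190185547), (0.11042571067810059, 0.07588472962379456), 55.7192497253418)
```

View pics/w6.png

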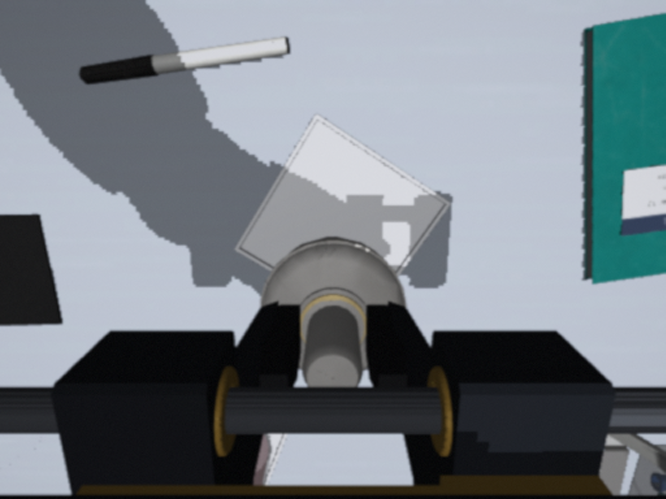

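The lamp is upright above the large square tray, whose corners show at (317,115), (448,205) and (238,248). I'll lower it.

>>> play_rows:
  commands:
    - {"delta_rot": [0, 0, 0], "travel": [0.014, 0.032, 0.25], "gripper": -0.9}
    - {"delta_rot": [0, 0, 0], "travel": [0.014, 0.032, 0.5], "gripper": -0.9}
    - {"delta_rot": [0, 0, 0], "travel": [0.014, 0.032, 0.64], "gripper": -0.9}
    - {"delta_rot": [0, 0, 0], "travel": [0.014, 0.032, 0.675], "gripper": -0.9}
    - {"delta_rot": [0, 0, 0], "travel": [0.014, 0.032, 0.682], "gripper": -0.9}
    - {"delta_rot": [0, 0, 0], "travel": [0.014, 0.032, 0.682], "gripper": -0.9}

```text
clock: 19.7
tool_pos: [0.4359, 0.2763, 0.0609]
eef_rot: [0.0, 1.0, 0.001, 0.001]
contact_force: [-0.3, -1.3, -2.0]
opening: 0.267
```

>>> play_rows:
  commands:
    - {"delta_rot": [0, 0, 0], "travel": [0, 0, 0.008], "gripper": -0.9}
    - {"delta_rot": [0, 0, 0], "travel": [0, 0, 0.008], "gripper": -0.9}

```text
clock: 19.95
tool_pos: [0.4355, 0.2761, 0.0593]
eef_rot: [0.0, 1.0, 0.0, 0.0]
contact_force: [0.5, -0.5, -2.4]
opening: 0.265
```

>>> play_rows:
  commands:
    - {"delta_rot": [0, 0, 0], "travel": [0, -0.014, 0.01], "gripper": -0.9}
    - {"delta_rot": [0, 0, 0], "travel": [0, -0.014, 0.016], "gripper": -0.9}
    - {"delta_rot": [0, 0, 0], "travel": [0, -0.014, 0.016], "gripper": -0.9}

```text
clock: 20.32
tool_pos: [0.4358, 0.2757, 0.0583]
eef_rot: [-0.001, 1.0, 0.002, 0.001]
contact_force: [-2.4, 2.0, 14.4]
opening: 0.265
```

>>> play_rows:
  commands:
    - {"delta_rot": [0, 0, 0], "travel": [0, 0, -0.01], "gripper": 0}
    - {"delta_rot": [0, 0, 0], "travel": [0, 0, -0.01], "gripper": 0}
    - {"delta_rot": [0, 0, 0], "travel": [0, 0, -0.01], "gripper": 0}
    - {"delta_rot": [0, 0, 0], "travel": [0, 0, -0.01], "gripper": 0}
    - {"delta_rot": [0, 0, 0], "travel": [0, 0, -0.3], "gripper": 0}
    - {"delta_rot": [0, 0, 0], "travel": [0, 0, -0.7], "gripper": 0.4}
    - {"delta_rot": [0, 0, 0], "travel": [0, 0, -1], "gripper": 0.4}
    - {"delta_rot": [0, 0, 0], "travel": [0, 0, -1], "gripper": 0.4}
    - {"delta_rot": [0, 0, 0], "travel": [-0.4, -0.3, -1], "gripper": 0.4}
    - {"delta_rot": [0, 0, 0], "travel": [-0.8, -0.6, -1], "gripper": 0.4}
    - {"delta_rot": [0, 0, 0], "travel": [-1, -0.6, -1], "gripper": 0.4}
    - {"delta_rot": [0, 0, 0], "travel": [-1, -0.6, -1], "gripper": 0.4}

```text
clock: 21.82
tool_pos: [0.5884, 0.1801, 0.2043]
eef_rot: [0.003, 1.0, -0.001, 0.0]
contact_force: [-0.2, 1.4, 0.2]
opening: 0.699
```

```bash
python3 look.py .6185 .184 .12 .16 w7;  python3 look.py .436 .274 .06 .1
```

```text
21.875 [0.5857 0.1822 0.2044]
wrist 2874 [0.6203 0.1849 0.1321] [0.6172 0.1846 0.1395] [0.0392 0.0395 0.0233]
21.975 [0.5835 0.1845 0.2051]
wrist 76 [0.4456 0.2739 0.068 ] [0.4464 0.2735 0.0668] [0.0037 0.0122 0.0158]
```

View pics/w7.png

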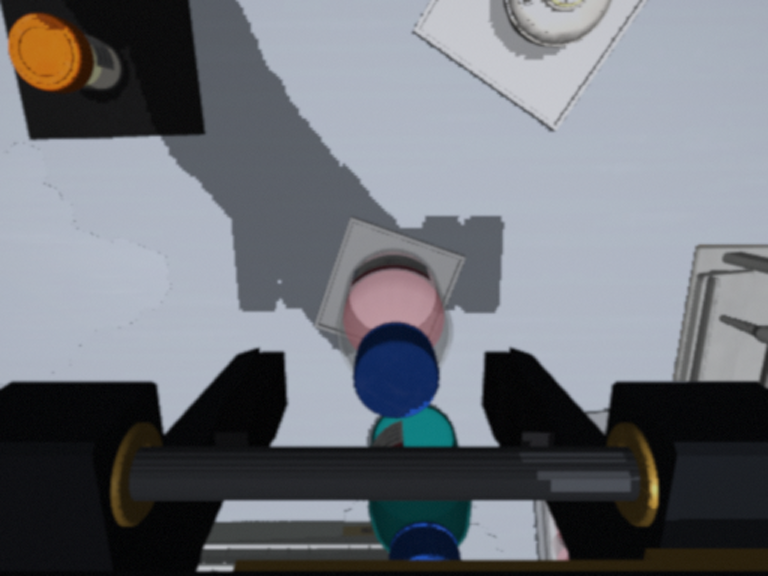

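The pink bottle with the blue cap is at (396,370), centred between the fingers, and the turquoise one is behind it at (415,480). The lamp stands upright on its tray. I'll grip the tall bottle.

>>> play_rows:
  commands:
    - {"delta_rot": [0, 0, 0], "travel": [-0.23, 0, 0], "gripper": 0.4}
    - {"delta_rot": [0, 0, 0], "travel": [-0.23, 0, 0.1], "gripper": 0.4}
    - {"delta_rot": [0, 0, 0], "travel": [-0.23, 0, 0.3], "gripper": 0.4}
    - {"delta_rot": [0, 0, 0], "travel": [-0.23, 0, 0.5], "gripper": 0.4}
    - {"delta_rot": [0, 0, 0], "travel": [-0.23, 0, 0.62], "gripper": 0.4}
    - {"delta_rot": [0, 0, 0], "travel": [-0.23, 0, 0.62], "gripper": 0.4}
    - {"delta_rot": [0, 0, 0], "travel": [-0.23, 0, 0.62], "gripper": 0.4}

```text
clock: 22.9
tool_pos: [0.6201, 0.1845, 0.1144]
eef_rot: [-0.0, 1.0, 0.0, 0.001]
contact_force: [0.2, -0.1, 0.8]
opening: 0.695
```

>>> play_rows:
  commands:
    - {"delta_rot": [0, 0, 0], "travel": [0, 0, 0], "gripper": -0.4}
    - {"delta_rot": [0, 0, 0], "travel": [0, 0, 0], "gripper": -0.4}
    - {"delta_rot": [0, 0, 0], "travel": [0, 0, 0], "gripper": -0.4}
    - {"delta_rot": [0, 0, 0], "travel": [0, 0, 0], "gripper": -0.4}
  force: 35

```text
clock: 23.4
tool_pos: [0.6202, 0.1844, 0.1141]
eef_rot: [-0.0, 1.0, 0.0, 0.001]
contact_force: [0.4, 1.5, 3.7]
opening: 0.435
```

>>> play_rows:
  commands:
    - {"delta_rot": [0, 0, 0], "travel": [0, 0, -0.1], "gripper": -0.4}
    - {"delta_rot": [0, 0, 0], "travel": [0, 0, -0.4], "gripper": -0.4}
    - {"delta_rot": [0, 0, 0], "travel": [0, 0, -0.7], "gripper": -0.4}
    - {"delta_rot": [0, 0, 0], "travel": [0, 0, -0.8], "gripper": -0.4}
    - {"delta_rot": [0, 0, 0], "travel": [0, 0, -0.8], "gripper": -0.4}

```text
clock: 24.02
tool_pos: [0.6197, 0.1837, 0.2337]
eef_rot: [0.0, 1.0, -0.0, 0.0]
contact_force: [0.5, 0.2, -3.3]
opening: 0.438
```

>>> play_rows:
  commands:
    - {"delta_rot": [0, 0, 0], "travel": [0.06, -0.2, 0], "gripper": -0.4}
    - {"delta_rot": [0, 0, 0], "travel": [0.15, -0.5, 0], "gripper": -0.4}
    - {"delta_rot": [0, 0, 0], "travel": [0.25, -0.829, 0], "gripper": -0.4}

```text
clock: 24.4
tool_pos: [0.5803, 0.0583, 0.2309]
eef_rot: [-0.001, 1.0, -0.0, -0.002]
contact_force: [-0.3, -0.3, -1.5]
opening: 0.431
```

>>> play_rows:
  commands:
    - {"delta_rot": [0, 0, 0], "travel": [0.08, -0.28, 0], "gripper": -0.4}
    - {"delta_rot": [0, 0, 0], "travel": [0.16, -0.56, 0], "gripper": -0.4}
    - {"delta_rot": [0, 0, 0], "travel": [0.25, -0.829, 0], "gripper": -0.4}

```text
clock: 24.78
tool_pos: [0.5427, -0.0665, 0.2312]
eef_rot: [0.0, 1.0, 0.0, -0.002]
contact_force: [0.7, -1.9, -2.6]
opening: 0.438
```

>>> play_rows:
  commands:
    - {"delta_rot": [0, 0, 0], "travel": [0.08, -0.28, 0], "gripper": -0.4}
    - {"delta_rot": [0, 0, 0], "travel": [0.16, -0.56, 0], "gripper": -0.4}
    - {"delta_rot": [0, 0, 0], "travel": [0.25, -0.829, 0], "gripper": -0.4}

```text
clock: 25.15
tool_pos: [0.5052, -0.1904, 0.2312]
eef_rot: [0.0, 1.0, 0.001, -0.002]
contact_force: [-0.0, 0.6, -2.8]
opening: 0.434
```

>>> play_rows:
  commands:
    - {"delta_rot": [0, 0, 0], "travel": [0.08, -0.28, 0], "gripper": -0.4}
    - {"delta_rot": [0, 0, 0], "travel": [0.16, -0.56, 0], "gripper": -0.4}
    - {"delta_rot": [0, 0, 0], "travel": [0.22, -0.75, 0], "gripper": -0.4}
    - {"delta_rot": [0, 0, 0], "travel": [0.25, -0.829, 0], "gripper": -0.4}
    - {"delta_rot": [0, 0, 0], "travel": [0.25, -0.829, 0], "gripper": -0.4}
    - {"delta_rot": [0, 0, 0], "travel": [0.25, -0.829, 0], "gripper": -0.4}

```text
clock: 25.9
tool_pos: [0.4705, -0.3113, 0.2331]
eef_rot: [-0.001, 1.0, 0.001, -0.0]
contact_force: [0.2, 1.0, -2.0]
opening: 0.432
```

Run:
```python
from h import *
s=viewer.snapshot("wrist"); st=r.get_state(); print(st["clock"],st["tool_pos"].round(4),st["eef_rot"].round(4)); save(s,"pics/w8.png",k=1.3)
for d in viewer.outline_of("wrist","round_large")[:2]:
    cs=max(cv2.findContours(d["pixels"].astype(np.uint8),0,1)[0],key=cv2.contourArea)[:,0]
    xy=np.array([onz(s,p,.006)[:2] for p in cs]).astype(np.float32); print(d["conf"],cv2.minEnclosingCircle(xy))
```

```text
25.95 [ 0.4705 -0.3114  0.2332] [-1.5e-03  1.0e+00  8.0e-04  1.0e-04]
0.75 ((0.469733864068985, -0.3154784142971039), 0.05842522531747818)
0.73 ((0.6997253894805908, -0.29688942432403564), 0.02802206389605999)
```

View pics/w8.png

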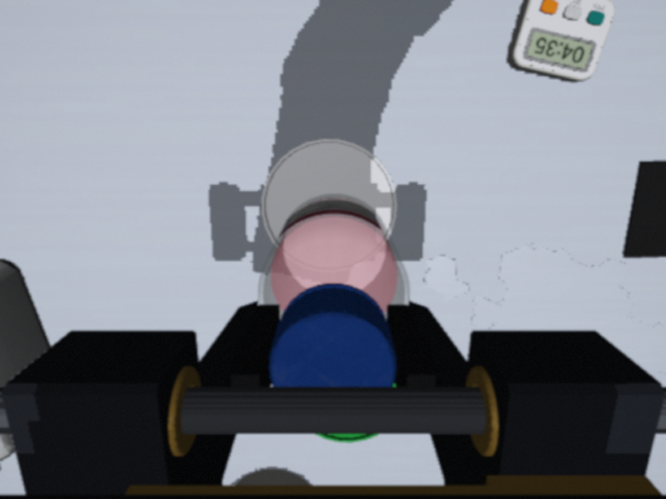

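The bottle is upright over the large white round tray at (330,205). I'll lower it.

>>> play_rows:
  commands:
    - {"delta_rot": [0, 0, 0], "travel": [0, -0.005, 0.25], "gripper": -0.4}
    - {"delta_rot": [0, 0, 0], "travel": [0, -0.005, 0.55], "gripper": -0.4}
    - {"delta_rot": [0, 0, 0], "travel": [0, -0.005, 0.71], "gripper": -0.4}
    - {"delta_rot": [0, 0, 0], "travel": [0, -0.005, 0.765], "gripper": -0.4}
    - {"delta_rot": [0, 0, 0], "travel": [0, -0.005, 0.775], "gripper": -0.4}
    - {"delta_rot": [0, 0, 0], "travel": [0, -0.005, 0.775], "gripper": -0.4}

```text
clock: 26.75
tool_pos: [0.4706, -0.3144, 0.1183]
eef_rot: [-0.0, 1.0, -0.0, 0.001]
contact_force: [-0.2, -0.5, -2.6]
opening: 0.439
```

>>> play_rows:
  commands:
    - {"delta_rot": [0, 0, 0], "travel": [0, 0, 0.008], "gripper": -0.4}
    - {"delta_rot": [0, 0, 0], "travel": [0, 0, 0.015], "gripper": -0.4}
    - {"delta_rot": [0, 0, 0], "travel": [0, 0, 0.015], "gripper": -0.4}

```text
clock: 27.12
tool_pos: [0.4697, -0.3143, 0.1151]
eef_rot: [0.0, 1.0, -0.0, 0.0]
contact_force: [0.2, 0.5, -2.0]
opening: 0.436
```

>>> play_rows:
  commands:
    - {"delta_rot": [0, 0, 0], "travel": [0, 0, 0.008], "gripper": -0.4}
    - {"delta_rot": [0, 0, 0], "travel": [0, 0, 0.012], "gripper": -0.4}
    - {"delta_rot": [0, 0, 0], "travel": [0, 0, 0.012], "gripper": -0.4}

```text
clock: 27.5
tool_pos: [0.4703, -0.3142, 0.114]
eef_rot: [-0.0, 1.0, -0.0, 0.001]
contact_force: [-1.0, 2.4, 5.5]
opening: 0.437
```

>>> play_rows:
  commands:
    - {"delta_rot": [0, 0, 0], "travel": [0, 0, 0], "gripper": 0.4}
    - {"delta_rot": [0, 0, 0], "travel": [0, 0, 0], "gripper": 0.4}
    - {"delta_rot": [0, 0, 0], "travel": [0, 0, 0], "gripper": 0.4}
    - {"delta_rot": [0, 0, 0], "travel": [0, 0, -0.2], "gripper": 0.4}
    - {"delta_rot": [0, 0, 0], "travel": [0, 0, -0.5], "gripper": 0.4}
    - {"delta_rot": [0, 0, 0], "travel": [0, 0, -0.55], "gripper": 0.4}
    - {"delta_rot": [0, 0, 0], "travel": [0, 0, -0.55], "gripper": 0.4}
    - {"delta_rot": [0, 0, 0], "travel": [0, 0.4, -0.55], "gripper": 0.4}
    - {"delta_rot": [0, 0, 0], "travel": [0, 0.8, -0.55], "gripper": 0.4}
    - {"delta_rot": [0, 0, 0], "travel": [0, 1, -0.55], "gripper": 0.4}

```text
clock: 28.75
tool_pos: [0.4686, -0.1604, 0.1943]
eef_rot: [-0.002, 1.0, 0.001, -0.002]
contact_force: [0.6, -0.2, 0.5]
opening: 0.699
```

>>> play_rows:
  commands:
    - {"delta_rot": [0, 0, 0], "travel": [0, 0.4, 0], "gripper": 0.4}
    - {"delta_rot": [0, 0, 0], "travel": [0, 0.8, 0.1], "gripper": 0.4}
    - {"delta_rot": [0, 0, 0], "travel": [0, 1, 0.3], "gripper": 0.4}
    - {"delta_rot": [0, 0, 0], "travel": [0, 1, 0.3], "gripper": 0.4}
    - {"delta_rot": [0, 0, 0], "travel": [0, 1, 0.3], "gripper": 0.4}

```text
clock: 29.38
tool_pos: [0.4692, -0.0156, 0.1502]
eef_rot: [0.001, 1.0, -0.001, -0.001]
contact_force: [1.1, -0.7, -0.0]
opening: 0.699
```

```bash
python3 look.py .4705 .0026 .045 .075;  python3 look.py .47 -.314 .12 .16
```

```text
29.425 [ 0.4696 -0.0161  0.1506]
wrist 2164 [0.4717 0.0023 0.0544] [0.4696 0.0018 0.0599] [0.0388 0.0376 0.0174]
29.525 [ 0.47   -0.0161  0.151 ]
top 301 [ 0.4701 -0.3133  0.1316] [ 0.4699 -0.3105  0.1379] [0.0381 0.0399 0.0229]
```

>>> play_rows:
  commands:
    - {"delta_rot": [0, 0, 0], "travel": [-0.005, 0.117, 0.1], "gripper": 0.4}
    - {"delta_rot": [0, 0, 0], "travel": [-0.005, 0.117, 0.35], "gripper": 0.4}
    - {"delta_rot": [0, 0, 0], "travel": [-0.005, 0.117, 0.6], "gripper": 0.4}
    - {"delta_rot": [0, 0, 0], "travel": [-0.005, 0.117, 0.76], "gripper": 0.4}
    - {"delta_rot": [0, 0, 0], "travel": [-0.005, 0.117, 0.76], "gripper": 0.4}
    - {"delta_rot": [0, 0, 0], "travel": [-0.005, 0.117, 0.76], "gripper": 0.4}
    - {"delta_rot": [0, 0, 0], "travel": [-0.005, 0.117, 0.76], "gripper": -0.4}
    - {"delta_rot": [0, 0, 0], "travel": [-0.005, 0.117, 0.76], "gripper": -0.4}
    - {"delta_rot": [0, 0, 0], "travel": [-0.005, 0.117, 0.76], "gripper": -0.4}
    - {"delta_rot": [0, 0, 0], "travel": [-0.005, 0.117, 0.76], "gripper": -0.4}
  force: 15

```text
clock: 30.82
tool_pos: [0.4709, 0.0032, 0.0371]
eef_rot: [0.0, 1.0, 0.0, 0.001]
contact_force: [0.7, -0.8, 5.7]
opening: 0.413
```

>>> play_rows:
  commands:
    - {"delta_rot": [0, 0, 0], "travel": [0, 0, -0.2], "gripper": -0.4}
    - {"delta_rot": [0, 0, 0], "travel": [0, 0, -0.6], "gripper": -0.4}
    - {"delta_rot": [0, 0, 0], "travel": [-0.2, 0.3, -0.7], "gripper": -0.4}
    - {"delta_rot": [0, 0, 0], "travel": [-0.5, 0.6, -0.7], "gripper": -0.4}
    - {"delta_rot": [0, 0, 0], "travel": [-0.8, 0.9, -0.7], "gripper": -0.4}
    - {"delta_rot": [0, 0, 0], "travel": [-0.98, 1, -0.7], "gripper": -0.4}
    - {"delta_rot": [0, 0, 0], "travel": [-0.98, 1, -0.7], "gripper": -0.4}

```text
clock: 31.7
tool_pos: [0.6187, 0.1554, 0.1411]
eef_rot: [-0.001, 1.0, 0.001, 0.001]
contact_force: [-0.2, 0.3, 0.5]
opening: 0.417
```

Run:
```python
from h import *
for c in("wrist","top"):
  s=viewer.snapshot(c); st=r.get_state(); print(st["clock"],st["tool_pos"].round(4))
  if c=="wrist":save(s,"pics/w9.png",k=1.3)
  for d in viewer.outline_of(c,"square_small")[:2]:
    cs=max(cv2.findContours(d["pixels"].astype(np.uint8),0,1)[0],key=cv2.contourArea)[:,0]
    xy=np.array([onz(s,p,.006)[:2] for p in cs]).astype(np.float32); print(d["conf"],cv2.minAreaRect(xy))
```

```text
31.75 [0.6171 0.1535 0.1409]
0.56 ((0.620101809501648, 0.18151476979255676), (0.08534147590398788, 0.08568710088729858), 69.78193664550781)
31.85 [0.6161 0.1519 0.1411]
```

View pics/w9.png

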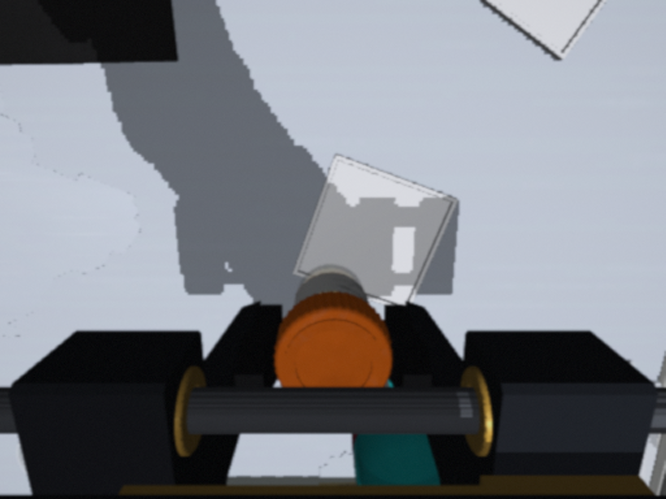

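The cup is held upright at (333,340), and its small square tray is centred near (378,230). I'll move across and lower it.

>>> play_rows:
  commands:
    - {"delta_rot": [0, 0, 0], "travel": [-0.02, 0.19, 0], "gripper": -0.4}
    - {"delta_rot": [0, 0, 0], "travel": [-0.02, 0.19, 0.1], "gripper": -0.4}
    - {"delta_rot": [0, 0, 0], "travel": [-0.02, 0.19, 0.35], "gripper": -0.4}
    - {"delta_rot": [0, 0, 0], "travel": [-0.02, 0.19, 0.58], "gripper": -0.4}
    - {"delta_rot": [0, 0, 0], "travel": [-0.02, 0.19, 0.66], "gripper": -0.4}
    - {"delta_rot": [0, 0, 0], "travel": [-0.02, 0.19, 0.68], "gripper": -0.4}
    - {"delta_rot": [0, 0, 0], "travel": [-0.02, 0.19, 0.68], "gripper": -0.4}

```text
clock: 32.78
tool_pos: [0.6211, 0.1816, 0.0405]
eef_rot: [0.0, 1.0, 0.0, 0.001]
contact_force: [0.7, -0.4, 0.3]
opening: 0.408
```

>>> play_rows:
  commands:
    - {"delta_rot": [0, 0, 0], "travel": [0.01, 0, 0.01], "gripper": -0.4}
    - {"delta_rot": [0, 0, 0], "travel": [0.01, 0, 0.018], "gripper": -0.4}
    - {"delta_rot": [0, 0, 0], "travel": [0.01, 0, 0.023], "gripper": -0.4}
    - {"delta_rot": [0, 0, 0], "travel": [0.01, 0, 0.023], "gripper": -0.4}

```text
clock: 33.28
tool_pos: [0.6197, 0.1819, 0.0372]
eef_rot: [0.0, 1.0, 0.0, 0.001]
contact_force: [-0.6, -0.7, 5.2]
opening: 0.415
```

Contact. I'll release, lift and move clear.

>>> play_rows:
  commands:
    - {"delta_rot": [0, 0, 0], "travel": [0, 0, 0], "gripper": 0.4}
    - {"delta_rot": [0, 0, 0], "travel": [0, 0, 0], "gripper": 0.4}
    - {"delta_rot": [0, 0, 0], "travel": [0, 0, 0], "gripper": 0.4}
    - {"delta_rot": [0, 0, 0], "travel": [0, 0, -0.3], "gripper": 0.4}
    - {"delta_rot": [0, 0, 0], "travel": [0, 0, -0.7], "gripper": 0.4}
    - {"delta_rot": [0, 0, 0], "travel": [0, 0, -1], "gripper": 0.4}
    - {"delta_rot": [0, 0, 0], "travel": [0.4, -0.3, -1], "gripper": 0.4}
    - {"delta_rot": [0, 0, 0], "travel": [0.8, -0.6, -1], "gripper": 0.4}
    - {"delta_rot": [0, 0, 0], "travel": [0.8, -0.8, -1], "gripper": 0.4}
    - {"delta_rot": [0, 0, 0], "travel": [0.8, -0.8, -1], "gripper": 0.4}

```text
clock: 34.52
tool_pos: [0.4968, 0.0572, 0.1862]
eef_rot: [0.003, 1.0, -0.002, -0.001]
contact_force: [0.4, 0.0, 0.2]
opening: 0.696
```

Run:
```python
from h import *
s=viewer.snapshot("top"); save(s,"pics/top3.png",(80,90,410,310),2.3); P=cloud(s)
for n,c,(lo,hi),t in [("tall",(.47,-.314),(.125,.16),(.470,-.3142)),("short",(.646,-.147),(.095,.12),(.647,-.1457)),("lamp",(.436,.274),(.072,.1),(.436,.2738)),("cup",(.62,.182),(.045,.075),(.6195,.1815)),("beaker",(.75,-.02),(.03,.08),(.748,-.018))]:
    m=(np.hypot(P[...,0]-c[0],P[...,1]-c[1])<.05)&(P[...,2]>lo)&(P[...,2]<hi); q=P[m]
    if len(q): print(n,m.sum(),((q.min(0)+q.max(0))/2).round(4),q.mean(0).round(4),np.ptp(q,axis=0).round(3),"target",t)
s2=viewer.snapshot("scene"); save(s2,"pics/scene2.png",k=1.5); print(r.get_state()["tool_pos"])
```

```text
tall 284 [ 0.4702 -0.3133  0.135 ] [ 0.4699 -0.3112  0.139 ] [0.038 0.039 0.019] target (0.47, -0.3142)
short 220 [ 0.6453 -0.1482  0.1026] [ 0.6451 -0.1475  0.1053] [0.038 0.039 0.015] target (0.647, -0.1457)
lamp 61 [0.436  0.2751 0.0812] [0.4364 0.2738 0.0841] [0.017 0.018 0.015] target (0.436, 0.2738)
cup 192 [0.6184 0.181  0.0553] [0.6181 0.1798 0.0587] [0.036 0.038 0.018] target (0.6195, 0.1815)
beaker 140 [ 0.7485 -0.0181  0.0454] [ 0.7513 -0.0184  0.0481] [0.045 0.044 0.029] target (0.748, -0.018)
[0.49952234 0.06187344 0.18643987]
```

View pics/top3.png

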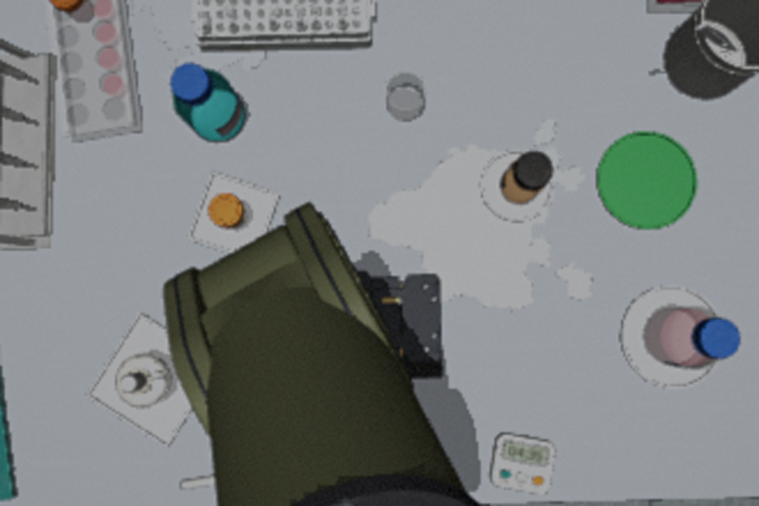

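View pics/scene2.png

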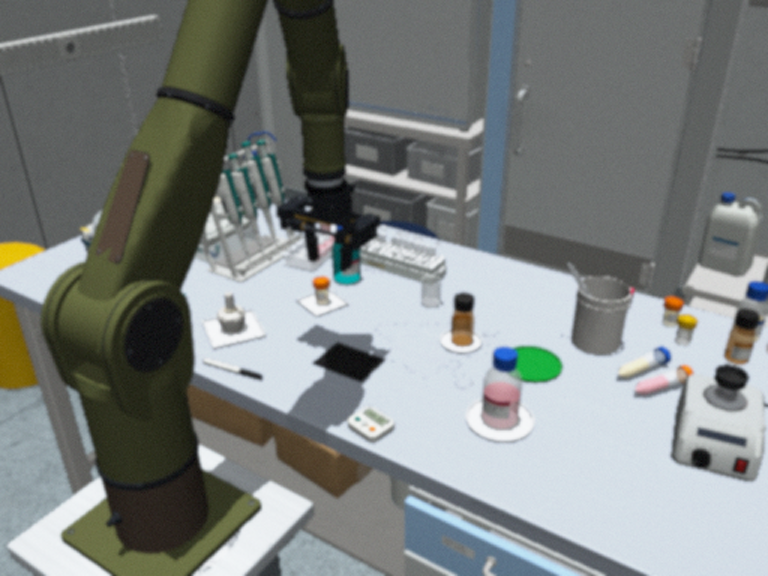

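All four stand upright in the middle of their trays: cup at (226,210), lamp at (140,380), amber bottle at (525,178) and pink bottle at (690,338) in the top crop. The mat is empty, the beaker is at (405,97) where it was, and the arm is clear. I'm handing the job in.

```bash
python3 -c "
from plant import r
print(r.finish_job())"
```

```text
the job is handed in; nothing more can be done
None
```

All four vessels are now upright on their own trays, and I've handed the job in. I parked the cup on the black mat first. Then the short bottle went to the small round tray, the lamp to the large square, the tall bottle to the large round, and the cup to the small square.

- **Centring:** in the last top-camera check every vessel was within about 3 mm of its tray's centre. The short bottle is furthest off, at about 2–3 mm. The calibration itself is only good to about 2 mm.
- **Everything else:** the beaker still reads (0.748, -0.018), the mat is empty, and the green tray and turquoise bottle were left alone. The gripper was clear of everything at hand-in.
- **Time and force:** it took about 35 s. The highest force I read between moves was about 19 N, when I set the cup down on the mat.
- **Failed or disagreeing checks:** the network gave no outline of the small square tray in one late top picture, so I used the wrist camera and the earlier measurement. The arm's measured position differed from the commanded one by 2–3 mm at times; I corrected this before releasing, except that the lamp was left about 2 mm off by the arm's reading.

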